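# Pin the drill jig shut on a stack of cover boards

## Robot

A 7-joint arm with a two-finger parallel gripper is mounted at the origin on the work surface. World frame = base frame: x ahead of the robot, y to its left, z up, the work surface at z = 0. Lengths are in m, angles in rad, forces in N, time in s.
With the tool pointing down it reaches from about 0.425 to 0.925 m from the base axis. Payload 6.8 kg.
Tool frame: the origin (TCP) lies on the centre line of the jaws, within the pads' length; the fingertips stand 11 mm ahead of it and the grasp point (between the pads) lies 8 mm behind it; z points along the fingers, y is the line along which they close (so a half turn about z gives the same grasp; the last joint's range is limited). The gripper opens to 88 mm and grips with 3 to 60 N. Pads are 20 mm wide; open, the fingers measure 115 mm over their backs; the gripper's body (75 mm by 178 mm) begins 61 mm behind the grasp point.
Start: joints at [1.167, 0.477, 0.022, 1.555, -0.011, 1.109, -0.083], TCP at [0.197, -0.646, 0.234] pointing down, gripper open.
Joint ranges: [-2.96, 2.96], [-0.34, 2.1], [-1.41, 1.46], [0.24, 2.44], [-1.37, 4.51], [0.17, 1.92], [-2.96, 2.96]. Speed limits (rad/s): [2.39, 2.39, 3.14, 3.14, 3.14, 3.14, 3.14].

## Interface

Orientations are given as a rotation vector (axis times angle).
In Python, from plant import r gives the robot as it stands. The module is installed in compiled form; this text tells all that it offers. Calls block until the motion is done:
- r.move_pose(position, orientation): joint-space move of the TCP to a pose.
- r.movel(position, frame=None, speed=0.15, stop_force=None): straight line of the TCP; frame=None keeps the orientation; speed is the mean speed in m/s. With stop_force (N) it stops when the force on the tool has changed by that much, and returns True; else False.
- r.move_j(angles): joint-space move.
- r.open() and r.close(): open the fingers fully, or close them until they stop; the grip force is fixed at half the most.
- r.dwell(seconds).
- r.solve_ik(position, orientation): joint angles nearest the present ones, or None.
- r.get_state(): the state.
- r.capture(name): name is "scene" or "side" or "wrist"; returns the picture (384x512x3 uint8, red, green, blue); there is no depth.
- r.camera_info(name): a dict with "vfov" (degrees; the focal length in pixels is half the picture's height over the tangent of half this angle, whatever the lens; pixels are square), "cx", "cy" (the principal point, pixels), "xyz" and "rotation" of the camera in the world. Camera axes: x right, y up, looking along -z (the intrinsics and any distortion apply to the point x, -y, -z); pixel columns grow to the right and rows downward; lengths in m; the calibration is good to about 2 mm. A picture is of the moment at which its call begins: read the wrist's pose just before it. camera_info takes no time and is no camera call; for the wrist camera it gives the pose at the moment of the call.
A pose or a line that the arm cannot do raises r.IKError and nothing moves.
- r.sign_off(): hands the job in; it is judged then, once.
The state is a dict: "time_s": time; "joint_positions": joint angles; "joint_vel": joint speeds; "joint_efforts": joint torques, N m; "position": TCP position; "ee_rot": TCP orientation; "contact_force": force on the tool from outside, world axes, zero at the start; "moment": the same for the moment, N m; "opening": finger opening in m; "grasp_force": force on a finger pad.
Only numpy, scipy, OpenCV 4.12 (cv2) and the standard library are available. Lean on these libraries where they do the work, as an engineer would, in place of code of your own. Each camera call takes 0.05 s, during which the arm holds its last target. There are 200 camera calls.

## Task

Swing the open leaf of the hinged drill jig down onto the cover boards lying in it, then take the shouldered locating pin from the wooden tool block and push it down through the hole at the leaf's front edge and into the hole in the base, until its collar sits on the leaf. The leaf rides on sprung pads, so finish while still holding the pin by its head and pressing it down hard enough that the leaf stays fully shut: the program ends holding like this, ready for the drill. Do not shift the boards in the jig or disturb the other tools and things on the bench.

Things in the scene. Friction and masses are not known exactly. Their poses are not given: they have to be found in the camera images.
- jig: hinged drill jig, fixed to the bench: grey base plate 190 (x) x 180 (y) mm, its top 22 mm up, hinge along the rear, boards' nest in the middle, a square 34 mm boss with the pin hole at the middle of the front, its top 40 mm up. Origin on the bench under the base's middle; x from front (robot's side) to hinge, y along the hinge, z up
- leaf (a joint): opening of the leaf, rad: 0 fully shut (stops on rest buttons), 1.57 upright. Stiff hinge (0.28 N m friction): it stays put when over about 0.6 rad open, sinks slowly below that. Sprung pads under it meet the boards at 0.05 rad; let go, it rests 0.03 to 0.05 rad open, front edge 5 to 8 mm high. 5 to 9 N down at the pin hole shuts it; then it is rigid
- leaf_hinge (a point): middle of the hinge axis, 48 mm above the bench, 80 mm behind (+x) the jig's origin; axes as the jig's. The leaf is an aluminium plate 8 mm thick (axis at mid-thickness), 150 mm wide, reaching from 12 to 172 mm from the axis, with a 50 mm wide thumb lip out to 183 mm and a sight window of 42 x 82 mm from 41 to 83 mm from the axis
- leaf_hole (a point): centre of the pin hole on the leaf's upper face, 155 mm from the hinge axis; moves with the leaf; z is the upper face's normal (up when shut, leaning to the jig's +x as it opens). Hole 12 mm in diameter, 1 mm chamfer, through the 8 mm leaf. With the leaf shut it is 52 mm above the bench, straight over base_hole
- base_hole (a point): centre of the mouth of the pin hole in the base's front boss, 40 mm above the bench, 75 mm in front (-x) of the jig's origin; hole 12 mm in diameter with a 1 mm chamfer, 30 mm deep; axes as the jig's
- nest (a point): middle of the nest's floor, 22 mm above the bench, under the boards
- boards: stack of greyboard covers 100 x 148 x 14 mm lying loose in the jig's nest; origin at the middle of its underside, over nest
- rack: wooden tool block 180 (x) x 50 (y) x 45 (z) mm, fixed to the bench, with three upright holes 12 mm in diameter in a row along its x, 60 mm apart; in each stands one tool, in any order: the pin, the awl or the paper drill. Origin at the middle of its underside
- pin: steel locating pin standing upright in the tool block: shank 10 mm in diameter, 36 mm long with a tapered foot; collar 26 mm in diameter, 6 mm thick; above it a knurled cylindrical head 20 mm in diameter, 40 mm tall; about 90 g. Origin on its axis at the collar's underside (45 mm above the bench in the block), z up to the head; top 46 mm above the origin, tip 36 mm below
- pin_tip (a point): end of the pin's shank, on its axis, 36 mm below the pin's origin
- awl: pricking awl standing in the tool block: brass collar and a pear-shaped dark wooden handle 29 mm at its widest, 62 mm above the block; origin at its collar's underside; leave alone
- paper_drill: paper drill bit standing in the tool block: collar and a bare slim steel tube 8 mm in diameter, 53 mm above the block; origin at its collar's underside; leave alone
- ink_can: ink tin 84 mm in diameter, 85 mm high, origin at its underside; leave alone
- wood_type: wooden ornament printing block 42 x 60 x 23 mm, lying face up, origin at its underside; leave alone
- composing_stick: steel composing stick 50 x 230 mm, 20 mm high, origin at its underside; leave alone
- mallet: wooden mallet lying on its side, head 72 mm in diameter and 100 mm long, handle 200 mm, origin on the table under it; leave alone
- planer: wooden planer block 90 x 150 x 36 mm, origin at its underside; leave alone
- quoin_key: steel T-shaped quoin key lying flat, 90 x 70 x 12 mm, origin on the table under its cross bar; leave alone
Not all that is in view belongs to the job. Leave any red look-alike of the pin alone.

How it is judged:
On the way, in this order (a step that is already met when the one before it is completed fails the run):
1. the leaf is swung down onto the boards (value of joint leaf below 0.08 rad), for 0.2 s.
2. the pin's foot has passed the leaf and entered the hole in the base (horizontal distance between pin_tip and base_hole below 0.004 m and z of pin_tip in the frame of base_hole below -0.005 m and value of joint leaf below 0.08 rad), for 0.1 s.
At the end, for the whole second after the job is handed in: for the last second: leaf shut (under 0.012 rad); pin tip within 4 mm of the base hole's axis and 20 mm or deeper in it; collar within 3 mm of the leaf; pin pressing on the jig with over 3 N and gripped by the fingers; boards within 6 mm of the nest's middle (value of joint leaf below 0.012 rad and horizontal distance between pin_tip and base_hole below 0.004 m and z of pin_tip in the frame of base_hole below -0.02 m and z of pin in the frame of leaf_hole below 0.003 m and contact force between pin and jig above 3 N and contact force between the fingers and pin above 2 N and horizontal distance between boards and nest below 0.006 m); the arm keeps its last pose, push and grip.
It fails at once if the boards are shifted by more than 8 mm (distance of boards from where it was at the start of the episode above 0.008 m).
It fails at once if a bystander is moved by more than 25 mm (distance of any of awl, paper_drill, ink_can, wood_type, composing_stick, mallet, planer, quoin_key from where it was at the start of the episode above 0.025 m).
It also fails if it takes over 54 s, if anything falls off the work surface, if the arm or the gripper's body presses on something with over 40 N, if the wrist force passes 120 N, or if a joint passes its speed limit or range.

## Working session

There is one attempt and no reset: what is moved stays moved. The work goes in short steps, each a Python script; the robot and the scene stay as the last script left them, time stands still between calls to the robot, and variables do not carry over. Pictures are saved under pics/ and viewed, at most 10 in all, crops included, and the job is handed in when it is done.

```bash
mkdir -p pics; ls
python3 - <<'E'
from plant import r
import cv2,numpy as np
for n in("scene","side"):
    im=r.capture(n); cv2.imwrite(f"pics/{n}0.png",im[:,:,::-1]); 
for n in("scene","side","wrist"):
    i=r.camera_info(n); print(n,i)
s=r.get_state(); print(s)
a=cv2.imread("pics/scene0.png");b=cv2.imread("pics/side0.png")
E
```

```text
pics
scene {'vfov': 46.32655830353437, 'cx': 252.55126399363013, 'cy': 194.5414742158288, 'xyz': array([1.35103167, 0.34767556, 0.96985123]), 'rotation': array([0.47841698, 0.72732314, 1.86942697])}
side {'vfov': 49.36787929702332, 'cx': 259.1119941465317, 'cy': 189.53609762475713, 'xyz': array([0.23202404, 0.61569714, 0.76918359]), 'rotation': array([ 0.26252989, -1.00258187, -2.44665822])}
wrist {'vfov': 68.00273817834996, 'cx': 257.19491572759165, 'cy': 192.4856804913136, 'xyz': array([ 0.26951557, -0.62354521,  0.3837679 ]), 'rotation': array([-0.24437746,  0.18449805, -1.26476236])}
{'time_s': 0.1, 'joint_positions': array([ 1.16691886,  0.47773369,  0.02233898,  1.5563475 , -0.01149713,
        1.10928918, -0.08310701]), 'joint_vel': array([ 0.00010334, -0.00091013,  0.00030894, -0.00205016, -0.00124111,
       -0.00034078,  0.00031035]), 'joint_efforts': array([ 4.54437715e-03, -5.84084308e+01,  1.53991163e+00, -2.73311931e+01,
       -5.42370009e-02,  1.31247917e-02,  8.39852032e-05]), 'position': array([ 0.19658949, -0.64518808,  0.23277011]), 'ee_rot': array([-3.10570437e+00, -4.62704639e-01,  5.68852820e-04]), 'contact_force': array([-0.670343  , -0.11948061,  0.19738692]), 'moment': array([-0.00885149,  0.04592101,  0.00766637]), 'grasp_force': 0.0, 'opening': 0.0880921080130673}
```

View pics/scene0.png

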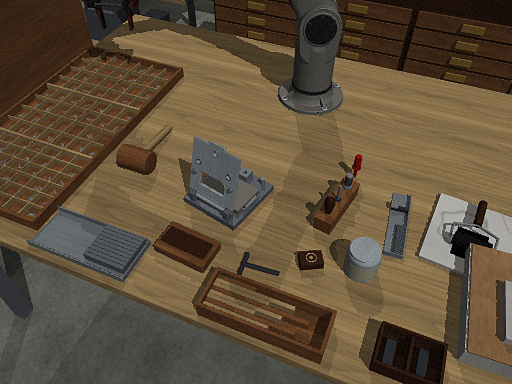

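View pics/side0.png

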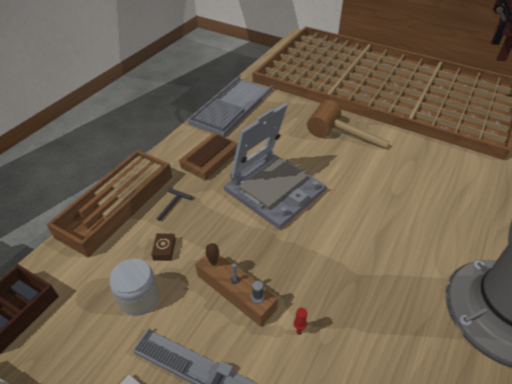

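The scene view shows the jig at about (230,185), the rack at (337,205) and a red look-alike beside the rack at (357,163). In the side view the rack tools are the awl (212,254), the drill (235,272) and the pin (258,290). The red look-alike is at (301,320), standing on the bench. Next I'll enlarge these.

```bash
cat > h.py <<'E'
import numpy as np,cv2
from scipy.spatial.transform import Rotation as R
def ray(i,u,v,H=384):
    f=H/2/np.tan(np.radians(i["vfov"])/2)
    d=np.array([(u-i["cx"])/f,-(v-i["cy"])/f,-1.]); return np.array(i["xyz"]),R.from_rotvec(i["rotation"]).apply(d)
def plane(i,u,v,z):
    o,d=ray(i,u,v); return o+d*(z-o[2])/d[2]
def tri(*obs):
    A=np.zeros((3,3));b=np.zeros(3);rs=[ray(*o) for o in obs]
    for o,d in rs:
        d=d/np.linalg.norm(d);P=np.eye(3)-np.outer(d,d);A+=P;b+=P@o
    p=np.linalg.solve(A,b)
    return p,[np.linalg.norm(np.cross(p-o,d/np.linalg.norm(d))) for o,d in rs]
def proj(i,p,H=384):
    f=H/2/np.tan(np.radians(i["vfov"])/2);c=R.from_rotvec(i["rotation"]).inv().apply(np.array(p)-i["xyz"])
    return i["cx"]-f*c[0]/c[2], i["cy"]+f*c[1]/c[2]
E
python3 - <<'E'
import cv2,numpy as np
a=cv2.imread("pics/scene0.png");b=cv2.imread("pics/side0.png")
c=lambda im,x,y:cv2.resize(im[y:y+99,x:x+132],(396,297),interpolation=cv2.INTER_CUBIC)
cv2.imwrite("pics/crop1.png",np.vstack([np.hstack([c(a,165,135),c(b,210,135)]),np.hstack([c(a,280,145),c(b,190,240)])]))
E
```

```text
(no output)
```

View pics/crop1.png

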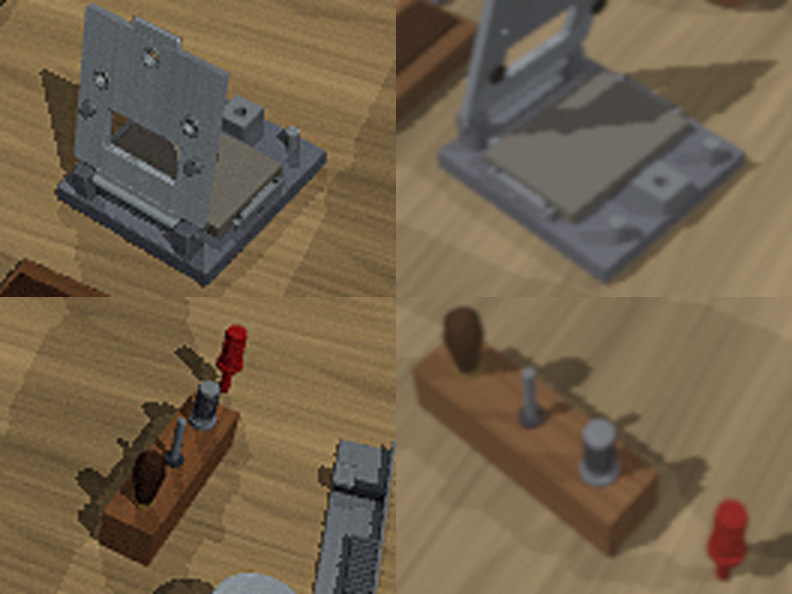

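Crops: the candidates are the awl (pear-shaped dark handle), the drill (slim tube), the grey thick cylinder (scene (349,175), side (258,285)) and the red look-alike standing on the bench. The grey cylinder with the collar in the block is the pin. The boss hole is at scene (245,172) and side (298,196), and the leaf hole is at scene (215,154). The leaf stands at about 90° or more.

Run:
```python
from plant import r
from h import *
np.set_printoptions(precision=4,suppress=True)
a,b=r.camera_info("scene"),r.camera_info("side")
S=lambda x,y,X,Y:(X+x/3,Y+y/3)
def two(n,p,q): print(n,*tri((a,*p),(b,*q)))
two("pintop",S(208,90,280,145),S(204,135,190,240))
bh=(S(241,112,165,135),S(264,183,210,135)); two("basehole",*bh)
print(plane(a,*bh[0],.04),plane(b,*bh[1],.04))
two("drilltop",S(180,124,280,145),S(132,74,190,240))
two("awltop",S(151,160,280,145),S(66,13,190,240))
print("corners scene",[plane(a,*S(*p,165,135),.022) for p in((327,152),(205,275),(57,186))])
print("corners side",[plane(b,*S(*p,210,135),.022) for p in((348,154),(210,272),(44,155))])
print("rack corners side",[plane(b,*S(*p,190,240),.045) for p in((262,170),(218,228),(20,73))])
print("rack corners scene",[plane(a,*S(*p,280,145),.045) for p in((238,113),(152,243),(102,217))])
print("redtop",tri((a,*S(236,32,280,145)),(b,*S(335,208,190,240))))
```

```text
pintop [0.4399 0.2501 0.0896] [np.float64(0.002317794042143621), np.float64(0.002317794042143609)]
basehole [ 0.4957 -0.0404  0.0376] [np.float64(0.002568567283386932), np.float64(0.0025685672833868356)]
[ 0.4957 -0.042   0.04  ] [ 0.495 -0.035  0.04 ]
drilltop [0.4996 0.239  0.0976] [np.float64(0.0021627756403987085), np.float64(0.0021627756403987315)]
awltop [0.5591 0.2273 0.1069] [np.float64(0.0005863510200593632), np.float64(0.0005863510200594049)]
corners scene [array([0.497 , 0.0496, 0.022 ]), array([0.6816, 0.0043, 0.022 ]), array([ 0.639 , -0.1702,  0.022 ])]
corners side [array([ 0.4552, -0.117 ,  0.022 ]), array([0.4956, 0.0551, 0.022 ]), array([0.676 , 0.0128, 0.022 ])]
rack corners side [array([0.4084, 0.2324, 0.045 ]), array([0.413, 0.282, 0.045]), array([0.588, 0.25 , 0.045])]
rack corners scene [array([0.4111, 0.2772, 0.045 ]), array([0.5958, 0.2467, 0.045 ]), array([0.5847, 0.1974, 0.045 ])]
redtop (array([0.3484, 0.2533, 0.0865]), [np.float64(0.0014557890307649829), np.float64(0.0014557890307649256)])
```

```bash
cat >> h.py <<'E'
def down(yaw): return (R.from_euler('z',yaw)*R.from_euler('x',np.pi)).as_rotvec()
YAW=-0.237; ex=np.array([np.cos(YAW),np.sin(YAW),0]); ez=np.array([0,0,1.])
BH=np.array([.4955,-.0395,.04])
HG=BH+155e-3*ex; HG[2]=.048
def leafpt(th,rad,off): return HG+rad*(-np.cos(th)*ex+np.sin(th)*ez)+off*(np.sin(th)*ex+np.cos(th)*ez)
E
python3 - <<'E'
from plant import r
from h import *
a=r.camera_info("scene")
for th in np.arange(1.3,2.0,.1): print(round(th,2),[np.round(proj(a,leafpt(th,q,.004))) for q in(.155,.183)])
q0=r.get_state()["joint_positions"]
for p in ((.72,-.09,.35),(.69,-.09,.22),(.5,-.04,.1),(.44,.25,.1)):
  for y in (YAW,YAW+np.pi/2,YAW-np.pi/2):
    q=r.solve_ik(p,down(y)); print(p,round(y,2),None if q is None else np.round(q,2))
E
```

```text
1.3 [array([217., 154.]), array([219., 145.])]
1.4 [array([213., 157.]), array([214., 147.])]
1.5 [array([209., 160.]), array([209., 151.])]
1.6 [array([205., 163.]), array([204., 155.])]
1.7 [array([201., 167.]), array([199., 160.])]
1.8 [array([197., 171.]), array([195., 165.])]
1.9 [array([194., 176.]), array([190., 171.])]
(0.72, -0.09, 0.35) -0.24 [ 0.18  0.51 -0.23  1.25  0.11  1.4  -1.85]
(0.72, -0.09, 0.35) 1.33 [ 0.33  0.54 -0.48  1.23  0.24  1.42 -0.37]
(0.72, -0.09, 0.35) -1.81 [ 0.66  0.75 -1.19  1.21  0.68  1.59  2.51]
(0.69, -0.09, 0.22) -0.24 [ 0.17  0.53 -0.19  1.5   0.11  1.12 -1.85]
(0.69, -0.09, 0.22) 1.33 [ 0.4   0.58 -0.54  1.48  0.31  1.16 -0.43]
(0.69, -0.09, 0.22) -1.81 [ 0.73  0.82 -1.19  1.46  0.76  1.38  2.41]
(0.5, -0.04, 0.1) -0.24 [ 0.21  0.39 -0.31  2.06  0.18  0.71 -2.02]
(0.5, -0.04, 0.1) 1.33 [ 0.39  0.43 -0.52  2.05  0.31  0.74 -0.57]
(0.5, -0.04, 0.1) -1.81 [ 0.85  0.69 -1.19  2.03  0.79  0.98  2.17]
(0.44, 0.25, 0.1) -0.24 [ 0.06  0.53 -0.88  2.03  0.56  0.84 -2.95]
(0.44, 0.25, 0.1) 1.33 [ 0.13  0.58 -0.98  2.02  0.63  0.88 -1.44]
(0.44, 0.25, 0.1) -1.81 [ 0.26  0.7  -1.19  2.02  0.79  0.99  1.57]
```

Run:
```python
from plant import r
from h import *
np.set_printoptions(precision=4,suppress=True)
r.close()
s=r.get_state();p=s["position"]
r.movel([p[0],p[1],.40])
def tcp(th,clear): 
    q=leafpt(th,.165,.004+.010*np.sin(th)+clear); q[2]+=.011; return q
st=tcp(1.35,.06); 
r.move_pose(st+[0,0,.18],down(YAW))
r.movel(st,speed=.2)
print("down",r.get_state()["contact_force"],r.get_state()["time_s"])
print(r.movel(tcp(1.35,.005),speed=.1,stop_force=10))
f0=r.get_state()["contact_force"]
for th in np.r_[np.arange(1.2,.1,-.15),.1]:
    hit=r.movel(tcp(th,0),speed=.12,stop_force=15)
    print(round(th,2),hit,r.get_state()["contact_force"]-f0)
    if hit: break
else:
    print(r.movel(tcp(0,-.004),speed=.04,stop_force=8))
s=r.get_state();print(s["position"]-tcp(0,0),s["contact_force"]-f0,s["time_s"])
im=r.capture("side");cv2.imwrite("pics/side1.png",im[:,:,::-1])
```

```text
down [ 0.8985 -1.6488  0.7297] 6.375
False
1.2 False [0.439  0.7303 0.083 ]
1.05 False [-0.6846  0.7447 -0.6525]
0.9 False [-0.7094  0.1309 -0.3846]
0.75 False [-1.1717  0.279   0.1318]
0.6 False [-0.3946  0.2742  0.0951]
0.45 False [-0.6266  0.1269 -0.3888]
0.3 False [-0.5472  0.7026 -0.0897]
0.15 False [-0.7911  0.787  -0.6163]
0.1 False [-0.5317  0.4426 -0.5603]
True
[ 0.0012 -0.0001  0.0003] [-3.3928  1.2257  9.0013] 10.75
```

```bash
cat >> h.py <<'E'
RY=-0.164+np.pi
E
python3 - <<'E'
from plant import r
from h import *
import json
p=r.get_state()["position"]
r.movel(p+[0,0,.12],speed=.25)
r.move_pose(BH+[0.01,0,.19],down(RY))
r.open()
def shot(n):
    i=r.camera_info("wrist"); im=r.capture("wrist"); cv2.imwrite(f"pics/{n}.png",im[:,:,::-1])
    json.dump({k:np.array(v).tolist() for k,v in i.items()},open(f"pics/{n}.json","w")); return i
i=shot("w_jig"); print(i["xyz"],r.get_state()["position"],proj(i,BH+[0,0,.018]))
r.move_pose([.44,.25,.24],down(RY))
i=shot("w_pin"); print(i["xyz"],proj(i,[.44,.25,.091]),r.get_state()["joint_positions"],r.get_state()["time_s"])
a,b=cv2.imread("pics/w_jig.png"),cv2.imread("pics/w_pin.png")
cv2.imwrite("pics/both.png",np.hstack([cv2.resize(x,(400,300)) for x in(a,b)]))
E
```

```text
[ 0.42751364 -0.02757101  0.38097458] [ 0.50548641 -0.03950389  0.2299903 ] (np.float64(256.204792702844), np.float64(170.755498319378))
[0.36286923 0.26083617 0.39065645] (np.float64(258.92745925965886), np.float64(183.22851951989446)) [ 0.32129909  0.42825725 -1.19499503  1.89062531  0.44255532  1.12643061
  0.36239904] 16.5417
```

View pics/both.png

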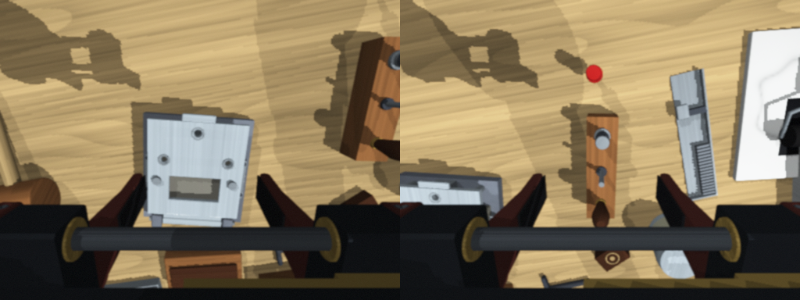

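The leaf is down: its hole is at about (253,170) in the full jig wrist picture, near the predicted (256,171). In the rack picture the pin is at the end next to the red look-alike, at about (258,178). One enlarged crop will confirm both.

Run:
```python
import cv2,numpy as np
c=lambda n,x,y:cv2.resize(cv2.imread(f"pics/{n}.png")[y:y+60,x:x+60],(400,400),interpolation=cv2.INTER_CUBIC)
cv2.imwrite("pics/crop2.png",np.hstack([c("w_jig",224,140),c("w_pin",229,150)]))
```

```text
(no output)
```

View pics/crop2.png

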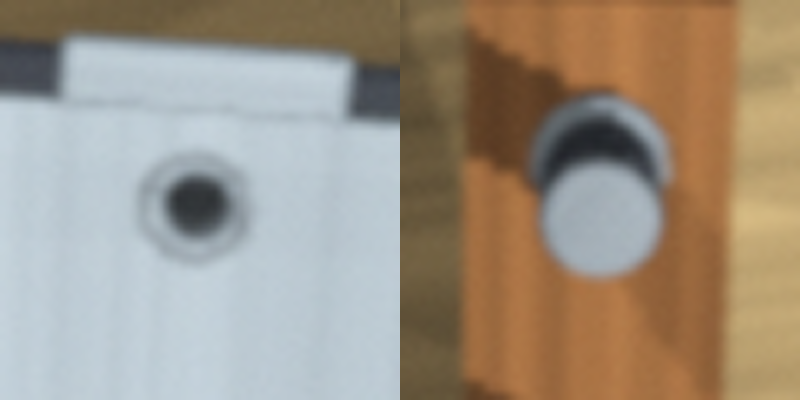

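Run:
```python
from plant import r
from h import *
import json
np.set_printoptions(precision=4,suppress=True)
I=lambda n:{k:np.array(v) for k,v in json.load(open(f"pics/{n}.json")).items()}
hole=plane(I("w_jig"),253.0,170.6,.057); pin=plane(I("w_pin"),258.7,182.4,.091)
print("hole",hole,"pin",pin)
r.movel([pin[0],pin[1],.12],speed=.2)
print(r.movel([pin[0],pin[1],.067],speed=.08,stop_force=10))
r.close(); s=r.get_state(); print(s["opening"],s["grasp_force"],s["contact_force"],s["position"],s["time_s"])
r.movel([s["position"][0],s["position"][1],.18],speed=.12)
s=r.get_state(); print(s["opening"],s["grasp_force"],s["contact_force"],s["position"],s["time_s"])
i=r.camera_info("wrist"); im=r.capture("wrist"); cv2.imwrite("pics/w_held.png",im[:,:,::-1])
print("pred pin top",proj(i,s["position"]+[0,0,.024]),"collar",proj(i,s["position"]-[0,0,.022]))
cv2.imwrite("pics/crop3.png",cv2.resize(im[110:260,156:356,::-1],(800,600),interpolation=cv2.INTER_CUBIC))
```

```text
hole [ 0.4949 -0.0432  0.057 ] pin [0.439  0.2499 0.091 ]
False
0.019591808884901477 29.999801516532898 [-0.2273 -0.8047  0.5125] [0.439 0.25  0.067] 19.1583
0.019373634386329407 29.99922126531601 [ 0.4746 -0.2535 -1.5054] [0.4387 0.2495 0.1793] 20.25
pred pin top (np.float64(258.6437319061487), np.float64(270.97836522041075)) collar (np.float64(258.2720321222012), np.float64(232.96468345469674))
```

View pics/crop3.png

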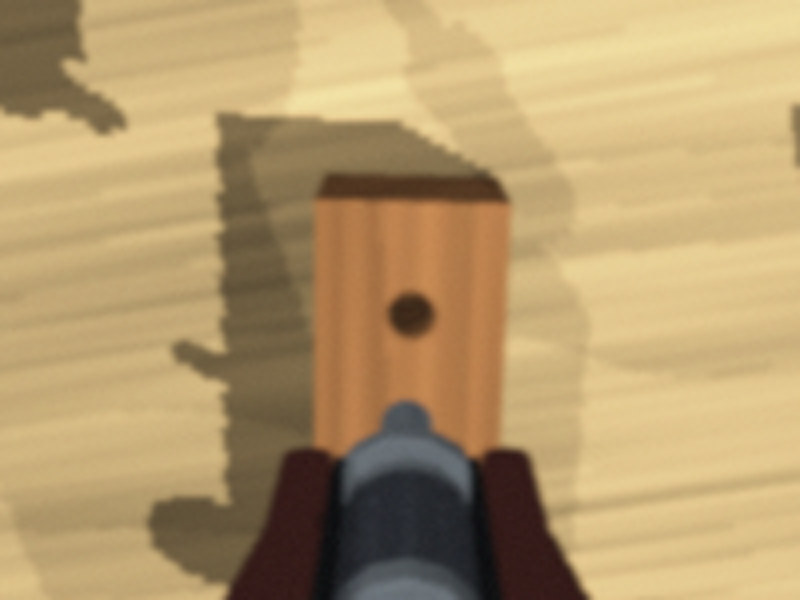

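The pin is held upright by its head. Its tip is at about (257,210) and the empty rack hole at (258.6,188.4), which also checks the camera bias. Next I hover over the leaf hole and measure again from closer.

Run:
```python
from plant import r
from h import *
np.set_printoptions(precision=4,suppress=True)
i=r.camera_info("wrist"); print("rack hole",plane(i,258.2,188.0,.045)); p=r.get_state()["position"]
t=p-[0,0,.058]; print("tip pred",proj(i,t),"seen ~257,211")
r.movel([p[0],p[1],.20],speed=.2)
H=np.array([.4949,-.0425])
r.move_pose([*H,.18],down(RY))
i=r.camera_info("wrist"); im=r.capture("wrist"); cv2.imwrite("pics/w_hov.png",im[:,:,::-1])
print("hole pred",proj(i,[*H,.057]),r.get_state()["position"],r.get_state()["time_s"])
g=cv2.cvtColor(im,cv2.COLOR_RGB2GRAY); u,v=map(int,proj(i,[*H,.057]))
w=g[v-14:v+14,u-14:u+14]; m=(w<100).astype(np.uint8)
n,l,st,c=cv2.connectedComponentsWithStats(m)
for k in range(1,n): print(st[k],c[k]+[u-14,v-14],plane(i,*(c[k]+[u-14,v-14]),.057))
cv2.imwrite("pics/crop4.png",cv2.resize(im[110:260,156:356,::-1],(800,600),interpolation=cv2.INTER_CUBIC))
```

```text
rack hole [0.4388 0.2499 0.045 ]
tip pred (np.float64(258.07862002913475), np.float64(213.74484362198237)) seen ~257,211
hole pred (np.float64(256.0347576708083), np.float64(190.8248171641313)) [ 0.495  -0.0406  0.1802] 21.7417
[ 9 10 10  9 70] [255.3286 190.1286] [ 0.4941 -0.0431  0.057 ]
```

View pics/crop4.png

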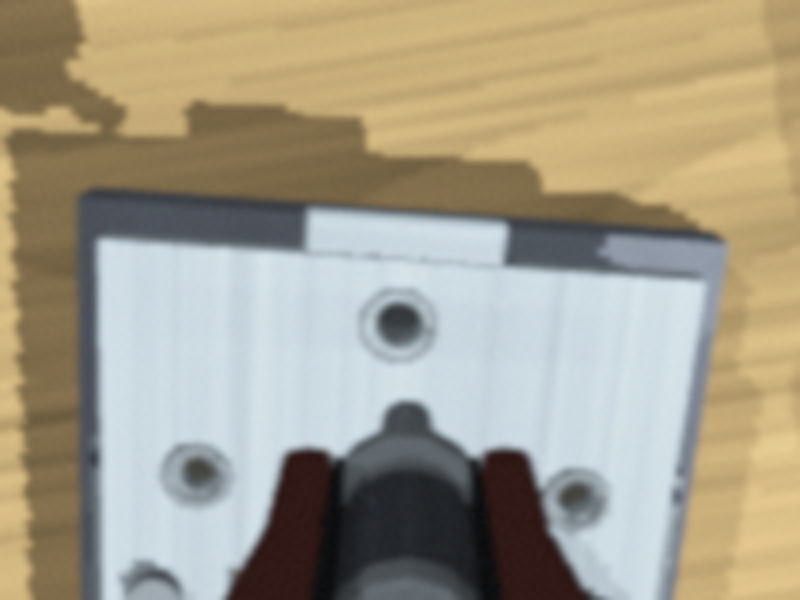

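The hole is at (255.3,190.1), i.e. world (0.4943,−0.0431); the rack-hole check shows under 0.5 mm bias. Now inserting.

Run:
```python
from plant import r
from h import *
np.set_printoptions(precision=4,suppress=True)
H=np.array([.4944,-.0431])
r.movel([*H,.125],speed=.12); r.dwell(.3)
s=r.get_state(); print("above",s["position"],s["contact_force"]); f0=s["contact_force"]
i=r.camera_info("wrist"); im=r.capture("wrist"); cv2.imwrite("pics/w_near.png",im[:,:,::-1])
off=H-s["position"][:2]; T=H+off*(np.abs(off)>3e-4)
for z in (.110,.10,.09,.078):
    hit=r.movel([*T,z],speed=.03,stop_force=8)
    s=r.get_state(); print(z,hit,s["position"],s["contact_force"]-f0,s["moment"],s["opening"],s["time_s"])
    if hit: break
```

```text
above [ 0.4948 -0.0432  0.1255] [ 0.2754  0.0534 -0.3802]
0.11 False [ 0.494  -0.043   0.1099] [-0.3077 -0.1882 -0.1935] [ 0.0739 -0.1184  0.0253] 0.019491058062742234 23.35
0.1 False [ 0.4939 -0.043   0.0998] [-1.0354  0.26   -0.9535] [ 0.0377 -0.1049 -0.0213] 0.01931505980964327 23.8333
0.09 False [ 0.4939 -0.043   0.0898] [-1.0131 -0.1455 -0.5939] [ 0.0254 -0.1349  0.0372] 0.019295300796934776 24.3167
0.078 False [ 0.4939 -0.0431  0.0779] [ 0.243  -1.0764  0.6304] [-0.0522 -0.1514  0.0061] 0.019602042416256522 24.8667
```

Run:
```python
from plant import r
from h import *
np.set_printoptions(precision=4,suppress=True)
f0=r.get_state()["contact_force"]; x=r.get_state()["position"]
hit=r.movel([.4941,-.0431,.066],speed=.02,stop_force=20)
for _ in range(3):
    s=r.get_state(); print(hit,s["position"],s["contact_force"],s["opening"],s["grasp_force"],s["time_s"]); r.dwell(.4)
im=r.capture("side"); c=r.capture("wrist")
cv2.imwrite("pics/fin.png",np.hstack([cv2.resize(im[130:230,210:340,::-1],(400,308)),cv2.resize(c[100:254,156:356,::-1],(400,308))]))
```

```text
True [ 0.4941 -0.0431  0.0737] [-0.9495 -0.396   6.5282] 0.01944681313930196 30.001062154769897 25.2417
True [ 0.4941 -0.0431  0.0737] [-0.5264 -1.319   6.1327] 0.01988288117695512 30.001005828380585 25.6417
True [ 0.4941 -0.0432  0.0737] [-0.4034 -0.7857  5.6074] 0.019637293407598573 30.00099241733551 26.0417
```

View pics/fin.png

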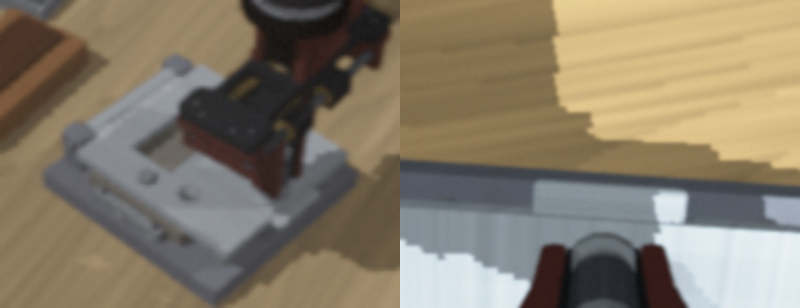

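The collar is on the leaf, but the held push settled at only 6 N. I'll raise it in small steps without the stop.

Run:
```python
from plant import r
import numpy as np
np.set_printoptions(precision=4,suppress=True)
z=r.get_state()["position"][2]
for k in range(12):
    z-=.0005; r.movel([.4941,-.0431,z],speed=.01); r.dwell(.3)
    s=r.get_state(); f=s["contact_force"]; print(round(z,4),s["position"],f,s["time_s"])
    if f[2]>18: break
r.dwell(1); print(r.get_state()["contact_force"],r.get_state()["position"])
```

```text
0.0732 [ 0.4942 -0.0431  0.0737] [-3.0131 -1.132   8.8486] 27.0917
0.0727 [ 0.4942 -0.0431  0.0736] [-4.8999 -3.2235 15.034 ] 27.6417
0.0722 [ 0.4942 -0.0431  0.0735] [-6.6304 -1.4307 20.4114] 28.1917
[-5.8251 -2.148  19.5197] [ 0.4943 -0.0431  0.0735]
```

```bash
python3 -c "
from plant import r
print(r.sign_off()); print(r.get_state()['contact_force'])"
```

```text
the job is handed in; nothing more can be done
None
the job is handed in; nothing more can be done
```

The leaf is shut on the boards and the pin is in the base hole with its collar on the leaf. The arm was still gripping the head and pressing down with about 20 N when I handed the job in, about 29 s into the 54 s limit. No verdict came back from the hand-in.

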